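# Roll the trim strip home on a sloping instrument case

## Robot

A 6-joint arm with a two-finger parallel gripper is mounted at the origin on the work surface. World frame = base frame: x ahead of the robot, y to its left, z up, the work surface at z = 0. Lengths are in m, angles in rad, forces in N, time in s.
With the tool pointing down it reaches from about 0.375 to 0.75 m from the base axis. Payload 9 kg.
Tool frame: the origin (TCP) lies at the very end of the fingers, on their centre line; the grasp point (between the pads) lies 19 mm behind it; z points along the fingers, y is the direction in which the jaws open and shut (so a half turn about z gives the same grasp; the last joint's range is limited). The gripper opens to 85 mm and grips with 20 to 120 N. Pads are 22 mm wide; open, the fingers measure 114 mm over their backs; the gripper's body (76 mm by 85 mm) begins 54 mm behind the grasp point. The pads swing forward as they close: fully open they stand 13 mm farther back than shut.
Start: joints at [1.079, 0.104, 0.097, 1.564, 0, 1.353], TCP at [0.162, 0.578, 0.231] pointing down, gripper open.
Joint ranges: [-2.99, 2.99], [-0.84, 1.86], [-1.1, 1.16], [-1.84, 2.11], [-1.51, 1.56], [-3.14, 3.14]. Speed limits (rad/s): [2.22, 2.22, 2.57, 3.14, 3.14, 3.14].

## Interface

Orientations are given as a rotation vector (axis times angle).
In Python, from rig import manip gives the robot as it stands. The module is installed in compiled form; this text tells all that it offers.
- The arm moves only by the tool drive_tool, never from a script. Its argument "increments" is a list of rows, each an object with "xyz": the shift along the world's x, y, z in cm, a list of three; "angular": the turn, a rotation vector about the world's x, y, z in rad, a list of three. In form: [{"xyz": [tx, ty, tz], "angular": [rx, ry, rz]}, ...]. A call has 1 to 20 rows; each row is the pose to reach, as a shift and turn from the pose commanded when the call began; what a row does not reach only later rows make up. A row lasts 1/8 s, in which the tool goes at most 62.5 mm and 10.7 degrees, less where a joint would pass 70% of its speed; a pose out of reach is approached as far as the arm can. A call with a gripper value outside its range is refused whole. "claw" is the opening, from 0 (shut) to 1 (fully open), set as the call begins (left out, the last holds). The fingers move at their own pace and stop on an object; "grip_force" is the grip in N (left out, the last holds). Time passes only in rows, so rows that repeat a pose let the fingers close. It gives the time, the measured TCP pose, the force and the opening at its end, in the units of the state.
- manip.read_state(): the state, without advancing time (a new reading comes with each control period).
- manip.get_image(name): name is "side" or "top" or "wrist"; returns (picture, depth): 480x640x3 uint8, blue, green, red; 480x640 float32, m along the optical axis (not along the pixel's ray), 0 where there is no reading.
- manip.get_calibration(name): a dict with "fx", "fy", "cx", "cy" (pixels), "world_from_camera" (4x4, takes a point from camera to world coordinates). Camera axes: x right, y up, looking along -z (the intrinsics and any distortion apply to the point x, -y, -z); pixel columns grow to the right and rows downward; lengths in m; the calibration is good to about 2 mm. A picture is of the moment at which its call begins: read the wrist's pose just before it. get_calibration takes no time and is no camera call; for the wrist camera it gives the pose at the moment of the call.
- manip.close_job(): hands the job in, once; it reports no verdict.
The state is a dict: "clock": time; "q": joint angles; "qd": joint speeds; "effort": joint torques, N m; "position": TCP position; "orientation": TCP orientation; "wrist_force": force on the tool from outside, world axes, zero at the start; "wrist_torque": the same for the moment, N m; "width": finger opening in m.
Only numpy, scipy, OpenCV 4.12 (cv2) and the standard library are available. Lean on these libraries where they do the work, as an engineer would, in place of code of your own. Each camera call takes 0.05 s, during which the arm holds its last target.

## Task

The trim strip on the sloping front of the instrument case still stands proud: take the hand roller from its stand and roll the whole strip home, starting at either end and going to the other end in one pass without lifting off, with firm pressure and the roller kept square to the sloping face and in line with the strip. Then hang the roller back upright in its stand and let go. Press with the roller only, and leave the other things on the bench where they are.

Things in the scene. Friction and masses are not known exactly. Their poses are not given: they have to be found in the camera images.
- panel: Sloping front face (250 mm wide, 183 mm up the slope) of a grey case fixed to the bench, 25 mm high in front, 130 mm behind. It slopes at 35 degrees and looks roughly at the robot. Origin: on the face, at the middle of the strip; z square out of the face, y along the strip, x up the slope. Strip: five aluminium sections on the line x = 0, tops 9 mm above the face when proud, 4 mm when home.
- roller_grip (a point): Centre of the hand roller's wooden handle, 70 mm long (z), 24 thick (y), 30 wide (x). It hangs upright at first. z: along the handle, away from the wheel; y: the way the wheel rolls; x: along its axle. Steel crossbar under the handle: 88 mm (y) x 34 (x) x 10, its underside 45 mm below this point. Wheel centre 93 mm, rim 115 mm below this point. 0.3 to 0.5 kg.
- wheel: Black rubber wheel, 44 mm diameter, 30 mm wide, turning freely in the roller's fork. Origin: its centre; x: its axle (y and z turn with it). The fork is sprung: pressed, the wheel gives up to 9 mm towards the handle, starting at 9 N and reaching 17 N at the end of that travel.
- stand_rest (a point): Roller's stand: fixed steel cradle of two upright plates, 80 mm high, 60 wide (x), 12 thick, centred at y = -34 and +34 mm (gap 56 mm, open along x). The crossbar rests on both plates, the wheel hanging between, either way round. Point: midway between the plates' tops, 80 mm above the bench; z up. Roller hung home: handle's centre 45 mm above this point.
- meter: Bystander: loose grey hand-held multimeter, 140 x 75 x 36 mm, lying flat. Origin: centre of its underside.
- spool: Bystander: loose white wire spool lying flat, 70 mm diameter, 40 mm high. Origin: centre of its underside.
- board: Bystander: loose green circuit board with parts on it, 100 x 75 x 24 mm. Origin: centre of its underside.
- section1 (a joint): How far strip section 1 (36 mm long, 24 mm wide, bevelled ends, its centre at y = -74 mm in the panel's frame) is pushed in, in m: 0 = fully proud, 0.005 = at its stop; it counts as home from 0.004. Starts between 0 and 0.001, resists with about 5 N of friction and stays where it is pushed.
- section2 (a joint): How far strip section 2 (36 mm long, 24 mm wide, bevelled ends, its centre at y = -37 mm in the panel's frame) is pushed in, in m: 0 = fully proud, 0.005 = at its stop; it counts as home from 0.004. Starts between 0 and 0.001, resists with about 5 N of friction and stays where it is pushed.
- section3 (a joint): How far strip section 3 (36 mm long, 24 mm wide, bevelled ends, its centre at y = 0 mm in the panel's frame) is pushed in, in m: 0 = fully proud, 0.005 = at its stop; it counts as home from 0.004. Starts between 0 and 0.001, resists with about 5 N of friction and stays where it is pushed.
- section4 (a joint): How far strip section 4 (36 mm long, 24 mm wide, bevelled ends, its centre at y = 37 mm in the panel's frame) is pushed in, in m: 0 = fully proud, 0.005 = at its stop; it counts as home from 0.004. Starts between 0 and 0.001, resists with about 5 N of friction and stays where it is pushed.
- section5 (a joint): How far strip section 5 (36 mm long, 24 mm wide, bevelled ends, its centre at y = 74 mm in the panel's frame) is pushed in, in m: 0 = fully proud, 0.005 = at its stop; it counts as home from 0.004. Starts between 0 and 0.001, resists with about 5 N of friction and stays where it is pushed.
Mind the look-alikes: they are no part of the job. Leave any blue or purple look-alike of the part that bears roller_grip alone.

How it is judged:
By the outcome, as a careful person would: the job done as asked, in the order asked, and still so for the second after the job is handed in, with the robot touching nothing.
It also fails if it takes over 54 s, if anything falls off the work surface, if the arm or the gripper's body presses on something with over 40 N, if the wrist force passes 120 N, or if a joint passes its speed limit or range.

## Working session

There is one attempt and no reset: what is moved stays moved. The work goes in short steps, Python scripts to look and compute and a tool call to move; the robot and the scene stay as the last step left them, time stands still between calls to the robot, and variables do not carry over. Pictures are saved under pics/ and viewed, and the job is handed in when it is done.

Besides the shell and the picture viewer there is one more tool, called after ">>>" as name([rows], argument=value, ...), one row to a line, values as JSON. drive_tool: Moves the arm, as the interface text tells. Its arguments: {"type":"object","properties":{"increments":{"type":"array","items":{"type":"object","properties":{"xyz":{"type":"array","items":{"type":"number"}},"angular":{"type":"array","items":{"type":"number"}}}}},"claw":{"type":"number"},"grip_force":{"type":"number"}},"required":["increments"]}

```bash
mkdir -p pics; cat > h.py <<'E'
from rig import manip
import numpy as np, cv2, pickle
def snap(n,tag):
    c=manip.get_calibration(n); im,d=manip.get_image(n)
    cv2.imwrite(f'pics/{tag}.png',im); np.savez(f'{tag}.npz',im=im,d=d,T=c['world_from_camera'],k=[c['fx'],c['fy'],c['cx'],c['cy']])
    return im,d,c
def cloud(tag):
    z=np.load(tag+'.npz'); d=z['d'];fx,fy,cx,cy=z['k'];T=z['T']
    v,u=np.mgrid[:480,:640]
    P=np.stack([(u-cx)/fx*d,-(v-cy)/fy*d,-d],-1)@T[:3,:3].T+T[:3,3]
    P[d==0]=np.nan
    return z['im'],P
E
python3 - <<'E'
from h import *
s=manip.read_state(); print({k:np.round(v,3) for k,v in s.items()})
for n in ['side','top']:
    c=manip.get_calibration(n); print(n,{k:np.round(v,3) for k,v in c.items()}); snap(n,n+'0')
E
```

```text
{'clock': np.float64(0.0), 'q': array([1.079, 0.105, 0.096, 1.564, 0.   , 1.353]), 'qd': array([-0.   , -0.   , -0.001, -0.001,  0.001,  0.001]), 'effort': array([ 0.0000e+00, -5.5693e+01,  5.0365e+01,  1.7000e-02, -0.0000e+00,
        0.0000e+00]), 'position': array([0.162, 0.577, 0.231]), 'orientation': array([-4.290e-01, -3.112e+00,  2.000e-03]), 'wrist_force': array([0.849, 0.26 , 0.104]), 'wrist_torque': array([-0.035, -0.041, -0.04 ]), 'width': np.float64(0.085)}
side {'fx': np.float64(561.036), 'fy': np.float64(561.036), 'cx': np.float64(317.818), 'cy': np.float64(236.971), 'world_from_camera': array([[ 0.956,  0.16 , -0.247,  0.229],
       [-0.294,  0.567, -0.769, -0.893],
       [ 0.017,  0.808,  0.589,  0.824],
       [ 0.   ,  0.   ,  0.   ,  1.   ]])}
top {'fx': np.float64(436.956), 'fy': np.float64(436.956), 'cx': np.float64(321.421), 'cy': np.float64(241.611), 'world_from_camera': array([[-0.027,  0.986, -0.166,  0.41 ],
       [-1.   , -0.029, -0.007,  0.037],
       [-0.011,  0.165,  0.986,  1.006],
       [ 0.   ,  0.   ,  0.   ,  1.   ]])}
```

View pics/side0.png

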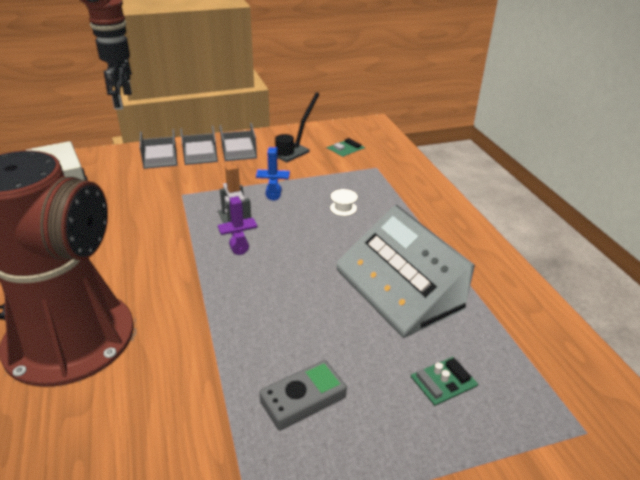

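View pics/top0.png

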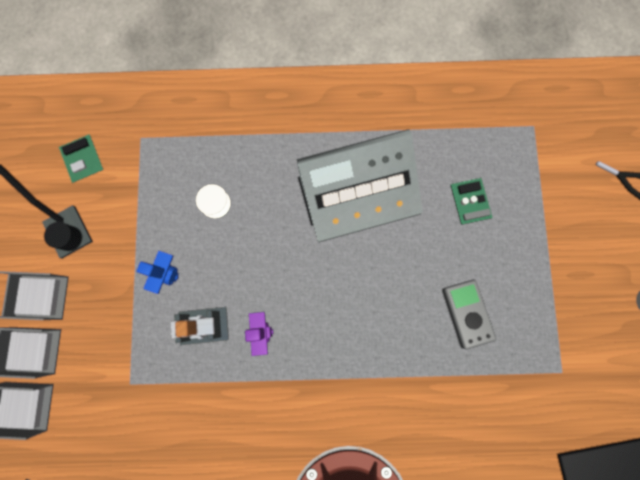

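The candidates for the hand roller are brown-handled at side (232,180)/top (183,328), blue at side (272,175)/top (160,272) and purple at side (238,225)/top (258,334). The brown one hangs in the steel cradle and has the wooden handle, so it's the one. I'll enlarge it to confirm and measure from the depth images.

```bash
python3 - <<'E'
from h import *
a=cv2.imread('pics/side0.png')[130:270,180:320]; b=cv2.imread('pics/top0.png')[230:370,120:290]
a=cv2.resize(a,(390,390),interpolation=cv2.INTER_CUBIC); b=cv2.resize(b,(400,390),interpolation=cv2.INTER_CUBIC)
cv2.imwrite('pics/crop0.png',np.hstack([a,b]))
for t,(u0,u1,v0,v1) in {'side0':(205,265,155,235),'top0':(160,235,300,350)}.items():
    im,P=cloud(t)
    p=P[v0:v1,u0:u1].reshape(-1,3); c=im[v0:v1,u0:u1].reshape(-1,3).astype(int)
    brown=(c[:,2]-c[:,0]>45)&(c[:,2]-c[:,1]>20)&(p[:,2]>.05)
    print(t,'brown',brown.sum(),np.nanmin(p[brown],0),np.nanmax(p[brown],0),np.nanmedian(p[brown],0))
    for lo,hi in [(.03,.065),(.065,.085),(.085,.1),(.1,.13),(.13,.17)]:
        m=(p[:,2]>lo)&(p[:,2]<hi); 
        if m.sum(): print(lo,hi,m.sum(),np.round(np.percentile(p[m],[2,50,98],axis=0),3).tolist())
E
```

```text
side0 brown 367 [0.3611851  0.29698168 0.07654208] [0.41891109 0.3592999  0.16229033] [0.39039615 0.30508166 0.13185373]
0.03 0.065 246 [[0.361, 0.168, 0.031], [0.377, 0.278, 0.051], [0.425, 0.349, 0.064]]
0.065 0.085 616 [[0.333, 0.161, 0.066], [0.382, 0.187, 0.078], [0.486, 0.415, 0.084]]
0.085 0.1 202 [[0.364, 0.164, 0.086], [0.382, 0.295, 0.09], [0.409, 0.352, 0.1]]
0.1 0.13 272 [[0.363, 0.163, 0.1], [0.382, 0.3, 0.114], [0.406, 0.315, 0.129]]
0.13 0.17 347 [[0.364, 0.163, 0.131], [0.382, 0.3, 0.147], [0.405, 0.322, 0.16]]
top0 brown 283 [0.3749682  0.30200353 0.08723398] [0.40630411 0.33282547 0.16206163] [0.39260507 0.30913816 0.15768923]
0.03 0.065 198 [[0.364, 0.274, 0.03], [0.399, 0.279, 0.047], [0.425, 0.347, 0.064]]
0.065 0.085 248 [[0.363, 0.273, 0.066], [0.41, 0.313, 0.078], [0.425, 0.356, 0.082]]
0.085 0.1 387 [[0.375, 0.272, 0.086], [0.393, 0.295, 0.089], [0.41, 0.358, 0.097]]
0.1 0.13 65 [[0.379, 0.303, 0.102], [0.393, 0.304, 0.115], [0.407, 0.307, 0.128]]
0.13 0.17 256 [[0.378, 0.303, 0.132], [0.393, 0.311, 0.158], [0.407, 0.327, 0.162]]
```

View pics/crop0.png

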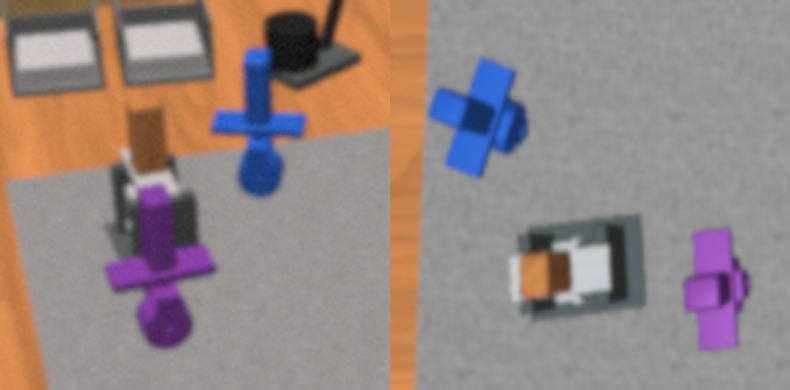

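The crop confirms it: the wooden-handled roller sits in the steel cradle, and the blue and purple ones stand free. Next I'll measure the stand and handle yaw, the panel and strip frame, and the obstacles nearby.

```bash
python3 - <<'E'
from h import *
def rect(p):
    (c,(w,h),a)=cv2.minAreaRect((p[:,:2]*1000).astype(np.float32)); return np.round(c,1),round(w,1),round(h,1),round(a,1)
im,P=cloud('top0'); sub=P[300:355,155:240].reshape(-1,3)
def trim(p):
    return p
for lo,hi,n in [(.155,.166,'handle top'),(.084,.094,'bar'),(.074,.0835,'plates')]:
    m=(sub[:,2]>lo)&(sub[:,2]<hi); p=sub[m]; print(n,len(p),rect(p),p.mean(0))
# purple
s=P[300:365,238:280].reshape(-1,3); 
for lo in (.03,.09,.13): 
    p=s[s[:,2]>lo]; print('purple',lo,p.min(0),p.max(0))
s=P[245:300,130:185].reshape(-1,3); p=s[s[:,2]>.03]; print('blue',p.min(0),p.max(0))
# spool
s=P[180:222,190:235].reshape(-1,3); p=s[s[:,2]>.03]; print('spool',p.min(0),p.max(0))
# panel from both
def fit(p):
    for _ in range(6):
        c=p.mean(0); n=np.linalg.svd(p-c,full_matrices=False)[2][2]; r=(p-c)@n; p=p[abs(r)<max(2*r.std(),.0015)]
    n=n*np.sign(n[2]); return c,n,r.std()
for t,poly in {'top0':[(312,215),(322,236),(416,212),(409,192)],'side0':[(342,268),(364,248),(424,300),(405,328)]}.items():
    im,P=cloud(t); mk=np.zeros((480,640),np.uint8); cv2.fillPoly(mk,[np.array(poly)],1); mk=cv2.erode(mk,np.ones((5,5)))
    p=P[mk>0]; p=p[~np.isnan(p[:,0])]; c,n,s=fit(p)
    print(t,'plane',c,n,s,'tilt',np.degrees(np.arccos(n[2])),'yaw',np.degrees(np.arctan2(-n[1],-n[0])))
    # white sections
    reg=np.zeros((480,640),np.uint8)
    cv2.fillPoly(reg,[np.array([(315,190),(408,170),(414,186),(318,210)] if t=='top0' else [(364,238),(376,232),(438,288),(424,298)])],1)
    br=(im.min(2)>150)&(reg>0)&~np.isnan(P[...,0])
    q=P[br]; h=(q-c)@n; print('strip',len(q),q.mean(0),'h',np.percentile(h,[5,50,95]))
    q2=q-np.outer(h,n); yv=np.cross([0,0,1.],n); yv/=np.linalg.norm(yv); yv=yv*np.sign(yv[1]); xv=np.cross(yv,n)
    a=q2@yv; b=q2@xv; C=cv2.minAreaRect(np.stack([a,b],1).astype(np.float32)*1000)
    print('rect',C, 'ctr', yv*C[0][0]/1000+xv*C[0][1]/1000+n*(c@n),'yv',yv,'xv',xv)
    v=cv2.resize(im[140:250,290:430] if t=='top0' else im[200:340,330:480],None,fx=5,fy=5,interpolation=cv2.INTER_CUBIC); cv2.imwrite(f'pics/panel_{t}.png',v[:600,:800])
E
```

```text
handle top 192 (array([392.5, 315.1]), 29.6, 24.5, 5.8) [0.39269755 0.31483382 0.15868869]
bar 376 (array([392.5, 315.5]), 33.9, 88.2, 3.9) [0.39303617 0.30342283 0.08909574]
plates 161 (array([394.7, 313.8]), 59.8, 83.7, 4.1) [0.39673536 0.31469991 0.07897885]
purple 0.03 [0.33214355 0.15838796 0.03040917] [0.42008964 0.19940454 0.15288484]
purple 0.09 [0.36437297 0.16538028 0.09024918] [0.38878168 0.19513263 0.15288484]
purple 0.13 [0.36437297 0.16538028 0.13030721] [0.38878168 0.19513263 0.15288484]
blue [0.46543016 0.36477015 0.03031474] [0.5557878  0.42375613 0.15264572]
spool [0.64458826 0.25776299 0.03353261] [0.71282123 0.32804071 0.04454511]
top0 plane [ 0.63255493 -0.05540856  0.04295995] [-0.5643103  -0.13982031  0.81363639] 0.0012247452319242723 tilt 35.54724673584411 yaw 13.916036489946602
strip 1034 [ 0.67623027 -0.05041635  0.08205173] h [-0.00079939  0.00727322  0.01037439]
rect ((-206.06234741210938, 570.1499633789062), (195.36886596679688, 47.56881332397461), 5.236215591430664) ctr [ 0.67717505 -0.04450829  0.0757801 ] yv [-0.24049973  0.97064921 -0.        ] xv [0.78975551 0.19567933 0.58137409]
side0 plane [ 0.63905846 -0.08060014  0.04388187] [-0.56115908 -0.13979735  0.81581688] 0.0013996294826693998 tilt 35.331786341857004 yaw 13.988913648630025
strip 830 [ 0.67731401 -0.05945005  0.08308522] h [0.00349901 0.00771588 0.01111708]
rect ((-203.61093139648438, 573.1008911132812), (208.365234375, 26.12265968322754), 0.25311991572380066) ctr [ 0.67772586 -0.04099733  0.0772655 ] yv [-0.24173415  0.97034252 -0.        ] xv [0.79162181 0.1972108  0.57831031]
```

View pics/panel_top0.png

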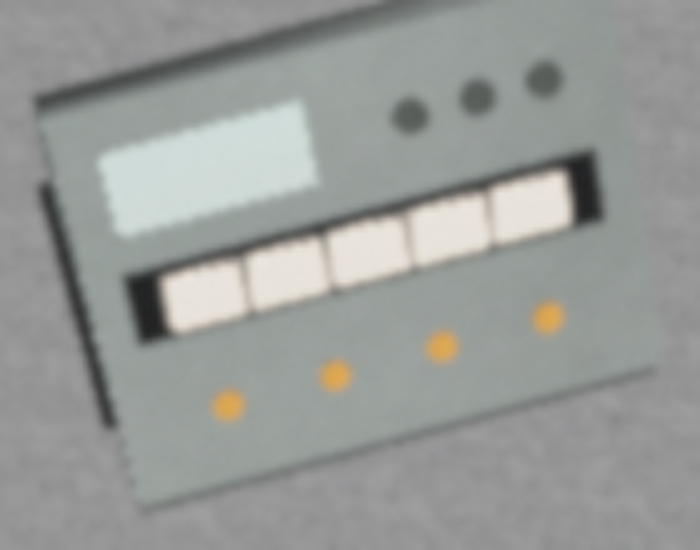

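View pics/panel_side0.png

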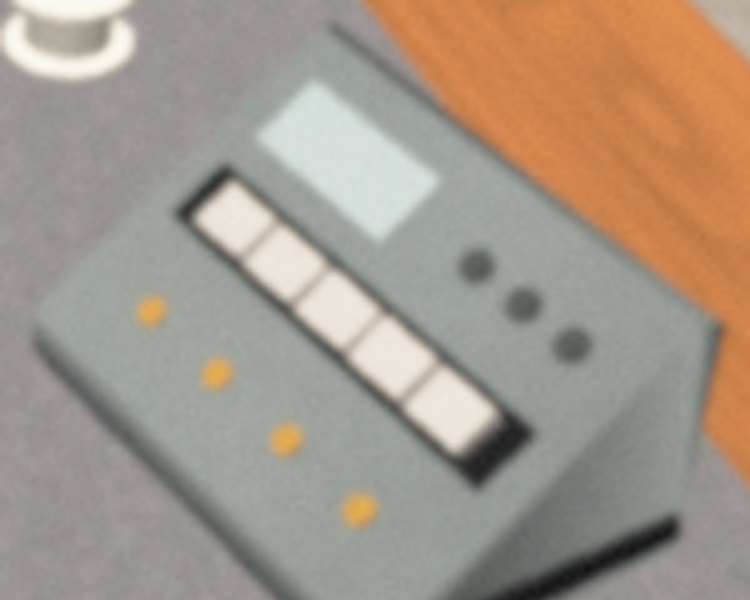

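```bash
python3 - <<'E'
from h import *
n=np.array([-.5627,-.1398,.8147]); n/=np.linalg.norm(n)
# nominal 35deg
yaw=np.radians(13.95); t=np.radians(35)
n=np.array([-np.sin(t)*np.cos(yaw),-np.sin(t)*np.sin(yaw),np.cos(t)])
yv=np.array([-np.sin(yaw),np.cos(yaw),0]); xv=np.cross(yv,n)
cs={'top0':[0.63255493,-0.05540856,0.04295995],'side0':[0.63905846,-0.08060014,0.04388187]}
print('plane heights n.c', {k:np.dot(n,v) for k,v in cs.items()})
H=np.mean([np.dot(n,v) for v in cs.values()])
for tt,poly in {'top0':[(316,190),(410,168),(416,187),(318,212)],'side0':[(366,243),(377,230),(440,285),(427,301)]}.items():
    z=np.load(tt+'.npz'); im=z['im']; fx,fy,cx,cy=z['k'];T=z['T']
    reg=np.zeros((480,640),np.uint8); cv2.fillPoly(reg,[np.array(poly)],1)
    # subpixel by upsampling
    K=4; up=cv2.resize(im,None,fx=K,fy=K,interpolation=cv2.INTER_CUBIC); rg=cv2.resize(reg,None,fx=K,fy=K,interpolation=cv2.INTER_NEAREST)
    m=((up[...,2].astype(int)>165)&(rg>0)).astype(np.uint8)
    v,u=np.nonzero(m); u=(u+.5)/K-.5; v=(v+.5)/K-.5
    d=np.stack([(u-cx)/fx,-(v-cy)/fy,-np.ones_like(u)],-1)@T[:3,:3].T; o=T[:3,3]
    p=o+d*((H+.009-o@n)/(d@n))[:,None]
    A=np.stack([p@yv,p@xv],1); r=cv2.minAreaRect((A*1000).astype(np.float32))
    c=(np.percentile(A,1,axis=0)+np.percentile(A,99,axis=0))/2
    print(tt,'rect',r,'mean',A.mean(0),'mid',c, 'ctr on face',yv*r[0][0]/1000+xv*r[0][1]/1000+n*H)
    # depth height of strip
    _,P=cloud(tt); me=cv2.erode(m,np.ones((13,13)))[2::4,2::4]; q=P[me>0]; print('h over face',np.nanmedian(q@n)-H, len(q), 'H',H)
E
```

```text
plane heights n.c {'top0': np.float64(-0.30926545439113584), 'side0': np.float64(-0.3086471493595933)}
top0 rect ((-212.85934448242188, 576.0367431640625), (183.26739501953125, 28.11933135986328), 0.10311400890350342) mean [-0.21227055  0.57612673] mid [-0.21286231  0.57611441] ctr on face [ 0.6812434  -0.05010636  0.07731892]
h over face 0.00790405754282103 614 H -0.3089563018753646
side0 rect ((-217.08847045898438, 574.1631469726562), (25.80533790588379, 183.67092895507812), 89.98954010009766) mean [-0.22181378  0.57421121] mid [-0.21735913  0.5741926 ] ctr on face [ 0.68077344 -0.05458075  0.07624427]
h over face 0.008586334722113176 506 H -0.3089563018753646
```

The strip centre on the face is about (0.681, -0.0525, 0.077), with yaw 13.95° and slope 35°; the two views agree to within about 4 mm. The handle is at (0.393, 0.315), top at 0.160, yaw about 4°. I'll move above the handle next and check with the wrist camera.

>>> drive_tool([
  {"xyz":[3,-3.4,0.5],"angular":[0,0,0.04]},
  {"xyz":[6,-6.8,1],"angular":[0,0,0.09]},
  {"xyz":[9.5,-10.7,1.5],"angular":[0,0,0.14]},
  {"xyz":[13,-14.7,2],"angular":[0,0,0.19]},
  {"xyz":[16.5,-18.7,2.5],"angular":[0,0,0.25]},
  {"xyz":[20,-22.7,2.9],"angular":[0,0,0.3]},
  {"xyz":[22.5,-25.5,2.9],"angular":[0,0,0.33]},
  {"xyz":[23.1,-26.2,2.9],"angular":[0,0,0.342]},
  {"xyz":[23.1,-26.2,2.9],"angular":[0,0,0.342]},
  {"xyz":[23.1,-26.2,2.9],"angular":[0,0,0.342]},
], claw=1, grip_force=80)

```text
clock: 1.35
position: [0.3925, 0.3165, 0.2603]
orientation: [0.108, -3.139, -0.0]
wrist_force: [-0.4, -0.1, -0.3]
width: 0.0855
```

```bash
python3 - <<'E'
from h import *
from scipy.spatial.transform import Rotation as R
s=manip.read_state(); print(s['clock'],s['position'],s['q'],R.from_rotvec(s['orientation']).as_matrix().round(3),s['wrist_force'])
snap('wrist','w1'); im,P=cloud('w1')
print(manip.get_calibration('wrist')['world_from_camera'].round(3))
for lo,hi in [(.15,.17),(.083,.096),(.073,.083)]:
    m=(P[...,2]>lo)&(P[...,2]<hi)&(abs(P[...,0]-.393)<.06)&(abs(P[...,1]-.315)<.06); p=P[m]
    if len(p)>20: print(lo,len(p),cv2.minAreaRect((p[:,:2]*1000).astype(np.float32)),np.median(p[:,2]))
E
```

```text
1.35 [0.39247482 0.31646594 0.26025892] [ 4.18387047e-01 -1.79092032e-01 -1.26728882e-01  1.62343426e+00
  3.68731008e-04  3.49350786e-01] [[-0.998 -0.069 -0.   ]
 [-0.069  0.998  0.   ]
 [ 0.     0.    -1.   ]] [-0.38087053 -0.05507692 -0.263098  ]
[[-0.068 -0.953 -0.296  0.317]
 [ 0.998 -0.065 -0.021  0.313]
 [ 0.001 -0.297  0.955  0.402]
 [ 0.     0.     0.     1.   ]]
0.15 1521 ((391.06182861328125, 318.3086242675781), (29.288297653198242, 23.573787689208984), 4.405472278594971) 0.1589547763471398
0.083 3011 ((391.3910217285156, 318.5637512207031), (33.797237396240234, 88.07254791259766), 3.8225629329681396) 0.08922948707014627
0.073 844 ((393.5362243652344, 318.6037292480469), (59.97455596923828, 83.4126968383789), 4.487826347351074) 0.07921281324083973
```

View pics/w1.png

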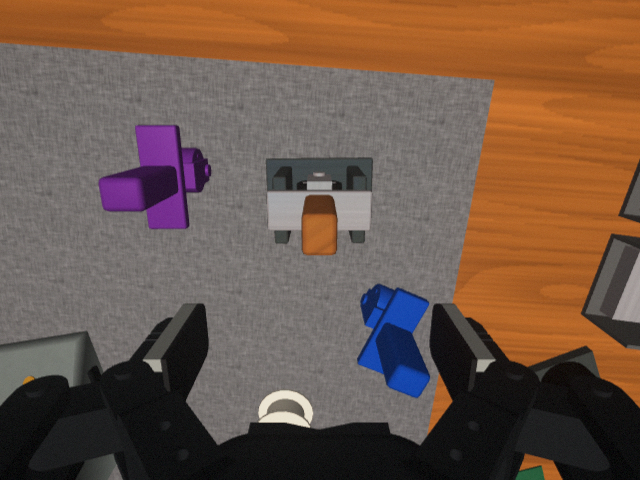

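The wrist view shows the brown handle at (319,225) between the fingers, with its bar resting level. The wrist estimate of (0.391, 0.318) is within 3 mm of the top view. I'll descend and grip.

>>> drive_tool([
  {"xyz":[-0.05,0.05,-3]},
  {"xyz":[-0.05,0.05,-6]},
  {"xyz":[-0.05,0.05,-9]},
  {"xyz":[-0.05,0.05,-12]},
  {"xyz":[-0.05,0.05,-14]},
  {"xyz":[-0.05,0.05,-15.3]},
  {"xyz":[-0.05,0.05,-15.3]},
  {"xyz":[-0.05,0.05,-15.3]},
], claw=1)

```text
invalid input
```

>>> drive_tool([
  {"xyz":[0,0,0]},
  {"xyz":[0,0,0]},
  {"xyz":[0,0,0]},
  {"xyz":[0,0,0]},
  {"xyz":[0,0,0]},
  {"xyz":[0,0,0]},
  {"xyz":[0,0,0]},
  {"xyz":[0,0,0]},
], claw=0, grip_force=100)

```text
invalid input
```

>>> drive_tool([
  {"xyz":[0,0,0.3]},
  {"xyz":[0,0,1]},
  {"xyz":[0,0,2]},
  {"xyz":[0,0,2]},
])

```text
invalid input
```

>>> drive_tool([
  {"xyz":[-0.05,0.05,-3],"angular":[0,0,0]},
  {"xyz":[-0.05,0.05,-6],"angular":[0,0,0]},
  {"xyz":[-0.05,0.05,-9],"angular":[0,0,0]},
  {"xyz":[-0.05,0.05,-12],"angular":[0,0,0]},
  {"xyz":[-0.05,0.05,-14],"angular":[0,0,0]},
  {"xyz":[-0.05,0.05,-15.3],"angular":[0,0,0]},
  {"xyz":[-0.05,0.05,-15.3],"angular":[0,0,0]},
  {"xyz":[-0.05,0.05,-15.3],"angular":[0,0,0]},
], claw=1)

```text
clock: 2.4
position: [0.3933, 0.3165, 0.1084]
orientation: [-0.107, 3.138, 0.001]
wrist_force: [-0.7, 0.2, 0.3]
width: 0.0854
```

>>> drive_tool([
  {"xyz":[0,0,0],"angular":[0,0,0]},
  {"xyz":[0,0,0],"angular":[0,0,0]},
  {"xyz":[0,0,0],"angular":[0,0,0]},
  {"xyz":[0,0,0],"angular":[0,0,0]},
  {"xyz":[0,0,0],"angular":[0,0,0]},
  {"xyz":[0,0,0],"angular":[0,0,0]},
  {"xyz":[0,0,0],"angular":[0,0,0]},
  {"xyz":[0,0,0],"angular":[0,0,0]},
], claw=0, grip_force=100)

```text
clock: 3.4
position: [0.393, 0.3164, 0.1077]
orientation: [-0.107, 3.139, 0.001]
wrist_force: [-0.8, 3.1, 5.8]
width: 0.0228
```

>>> drive_tool([
  {"xyz":[0,0,0.5],"angular":[0,0,0]},
  {"xyz":[0,0,2],"angular":[0,0,0]},
  {"xyz":[0,0,5],"angular":[0,0,0]},
  {"xyz":[0,0,8],"angular":[0,0,0]},
  {"xyz":[0,0,11],"angular":[0,0,0]},
  {"xyz":[0,0,14],"angular":[0,0,0]},
  {"xyz":[0,0,16],"angular":[0,0,0]},
  {"xyz":[0,0,17],"angular":[0,0,0]},
  {"xyz":[0,0,17],"angular":[0,0,0]},
  {"xyz":[0,0,17],"angular":[0,0,0]},
])

```text
clock: 4.65
position: [0.3924, 0.316, 0.2764]
orientation: [0.107, -3.138, 0.001]
wrist_force: [-0.4, -0.6, -4.0]
width: 0.0231
```

```bash
python3 - <<'E'
from h import *
s=manip.read_state(); print(s['clock'],s['position'],s['q'],s['wrist_force'],s['wrist_torque'],s['width'])
a=snap('wrist','w2'); b=snap('side','s2');
im,P=cloud('w2')
m=(P[...,2]>.2)&(np.abs(P[...,1]-.316)<.055)&(P[...,2]<.27)
cv2.imwrite('pics/c2.png',np.hstack([a[0][120:440,160:480],cv2.resize(b[0][60:260,150:350],(320,320))]))
for lo,hi in [(.32,.335),(.245,.27)]:
    m=(P[...,2]>lo)&(P[...,2]<hi)&(abs(P[...,1]-.316)<.06); p=P[m]
    if len(p)>20: print(lo,len(p),cv2.minAreaRect((p[:,:2]*1000).astype(np.float32)),np.median(p[:,2]))
E
```

```text
4.65 [0.3924188  0.31599419 0.2763731 ] [ 4.17777740e-01 -1.71452890e-01 -9.04119103e-02  1.65325753e+00
  7.32514737e-07  3.49589932e-01] [-0.44498807 -0.60434622 -4.03238694] [-0.01951302 -0.0432455   0.00089852] 0.023094475693326705
0.32 20347 ((390.1144714355469, 317.54010009765625), (29.7509765625, 98.27323150634766), 3.925597906112671) 0.3283621472322378
0.245 8727 ((390.7931213378906, 317.67547607421875), (34.441776275634766, 88.4664535522461), 3.786468744277954) 0.25790310012695306
```

View pics/c2.png

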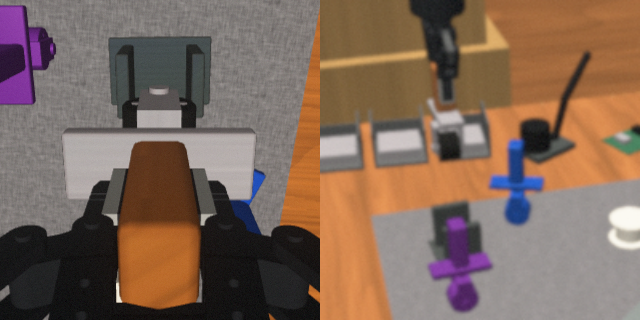

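Grasp is good: the bar is level and aligned, and the roller weighs about 0.4 kg. Now I'll compute the panel-side poses.

```bash
cat > pan.py <<'E'
from h import *
from scipy.spatial.transform import Rotation as R
yaw=np.radians(13.95); t=np.radians(35)
n=np.array([-np.sin(t)*np.cos(yaw),-np.sin(t)*np.sin(yaw),np.cos(t)])
yv=np.array([-np.sin(yaw),np.cos(yaw),0]); xv=np.cross(yv,n)
O=np.array([.681,-.0525,.0768])
Rt=np.stack([np.cross(yv,-n),yv,-n],1)
L=.0978
def tcp(y,h,x=0): return O+yv*y+xv*x+n*(h+L)   # h rim height over face
def rep():
    s=manip.read_state(); Rc=R.from_rotvec(s['orientation'])
    p=s['position']; d=p-O; f=s['wrist_force']
    print('t',round(s['clock'],2),'panel y,x,h(rim)',np.round([d@yv*1e3,d@xv*1e3,(d@n-L)*1e3],2),'ang err to panel',np.round((R.from_matrix(Rt)*Rc.inv()).as_rotvec(),4),'F panel x,y,n',np.round([f@xv,f@yv,f@n],2),'w',s['width'])
    return s,Rc
E
python3 - <<'E'
from pan import *
s,Rc=rep(); p=s['position']
for y,h in [(.086,.05),(.086,.012),(-.086,.0)]:
    print(y,h,tcp(y,h),'shift cm',((tcp(y,h)-p)*100).round(2))
print('rot',(R.from_matrix(Rt)*Rc.inv()).as_rotvec()); print('yv',yv,'n',n)
E
```

```text
t 4.75 panel y,x,h(rim) [427.21 -42.23 175.39] ang err to panel [ 0.0956 -0.6056  0.1699] F panel x,y,n [-2.08 -0.63 -3.46] w 0.022997867525528355
0.086 0.05 [0.57799325 0.01052652 0.19787067] shift cm [ 18.56 -30.55  -7.85]
0.086 0.012 [0.59914632 0.01578096 0.16674289] shift cm [ 20.68 -30.02 -10.96]
-0.086 0.0 [ 0.64729114 -0.14948685  0.15691307] shift cm [ 25.49 -46.55 -11.95]
rot [ 0.09560977 -0.60557652  0.16991484]
yv [-0.24107506  0.97050647  0.        ] n [-0.55665964 -0.13827497  0.81915204]
```

>>> drive_tool([
  {"xyz":[2,-2,0],"angular":[0,0,0]},
  {"xyz":[4.5,-5,0],"angular":[0.01,-0.04,0.01]},
  {"xyz":[7,-9,0],"angular":[0.019,-0.121,0.034]},
  {"xyz":[9.5,-13,0],"angular":[0.034,-0.212,0.06]},
  {"xyz":[12,-17,0],"angular":[0.048,-0.303,0.085]},
  {"xyz":[14,-21,-1],"angular":[0.062,-0.394,0.111]},
  {"xyz":[16,-25,-3],"angular":[0.076,-0.485,0.136]},
  {"xyz":[17.5,-28,-5],"angular":[0.088,-0.557,0.156]},
  {"xyz":[18.2,-30,-7],"angular":[0.0956,-0.6056,0.1699]},
  {"xyz":[18.55,-30.5,-7.85],"angular":[0.0956,-0.6056,0.1699]},
  {"xyz":[18.55,-30.5,-7.85],"angular":[0.0956,-0.6056,0.1699]},
  {"xyz":[18.55,-30.5,-7.85],"angular":[0.0956,-0.6056,0.1699]},
  {"xyz":[18.55,-30.5,-7.85],"angular":[0.0956,-0.6056,0.1699]},
])

```text
clock: 6.38
position: [0.5786, 0.0119, 0.2]
orientation: [-0.309, 2.512, 0.098]
wrist_force: [-0.2, 1.1, -4.1]
width: 0.023
```

```bash
python3 - <<'E'
from pan import *
s,Rc=rep(); print(s['q'],s['qd'].round(3))
a=snap('top','t3'); b=snap('side','s3'); c=snap('wrist','w3')
cv2.imwrite('pics/c3.png',np.hstack([cv2.resize(a[0][100:280,240:440],(400,360)),cv2.resize(b[0][160:360,280:480],(360,360))]))
for tag in ('t3','s3'):
    im,P=cloud(tag); q=P-O; yy,xx,hh=q@yv,q@xv,q@n
    # bar top face: height rim+.050+... 
    h0=(s['position']-O)@n-L
    m=(abs(yy-.086)<.06)&(abs(xx)<.04)&(hh>h0-.01)
    for lo,hi in [(-.002,.02),(.02,.055),(.065,.09),(.09,.16)]:
        k=m&(hh>h0+lo)&(hh<h0+hi)
        if k.sum()>5: print(tag,lo,k.sum(),'y',np.percentile(yy[k],[2,98]).round(4),'x',np.percentile(xx[k],[2,98]).round(4),'h',np.percentile(hh[k]-h0,[2,98]).round(4))
    # panel plane recheck
E
```

```text
t 6.38 panel y,x,h(rim) [87.19  1.94 51.19] ang err to panel [-0.0004  0.0022 -0.0016] F panel x,y,n [-2.31  1.09 -3.44] w 0.02302068031902994
[-0.39541241 -0.75260793 -0.7871014   1.02266298  0.35087542 -0.54748513] [-0.003 -0.001 -0.006 -0.002  0.002 -0.003]
t3 -0.002 23 y [0.0669 0.1041] x [0.0149 0.0262] h [0.0082 0.0196]
t3 0.02 170 y [0.0659 0.1076] x [0.0017 0.0263] h [0.0214 0.0527]
t3 0.065 522 y [0.0439 0.1292] x [-0.0138  0.0183] h [0.0719 0.084 ]
t3 0.09 629 y [0.0445 0.1267] x [-0.0055  0.0165] h [0.0939 0.1578]
s3 -0.002 45 y [0.0642 0.0858] x [-0.02    0.0213] h [0.0088 0.02  ]
s3 0.02 182 y [0.0634 0.0944] x [-0.0235  0.023 ] h [0.0208 0.0511]
s3 0.065 328 y [0.0413 0.1217] x [-0.0167  0.0164] h [0.0716 0.0887]
s3 0.09 221 y [0.0375 0.0913] x [-0.0148  0.0136] h [0.0909 0.1582]
```

View pics/c3.png

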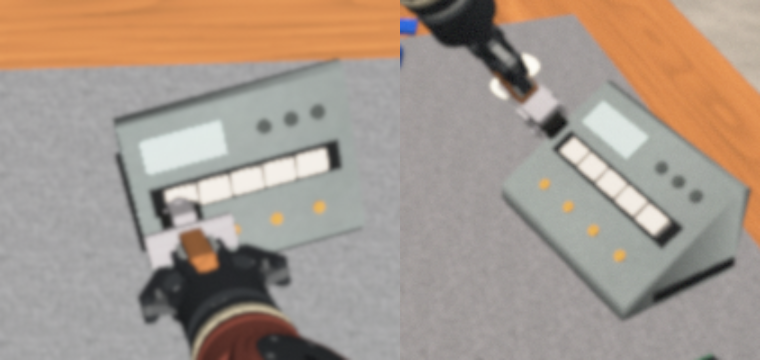

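View pics/w3.png

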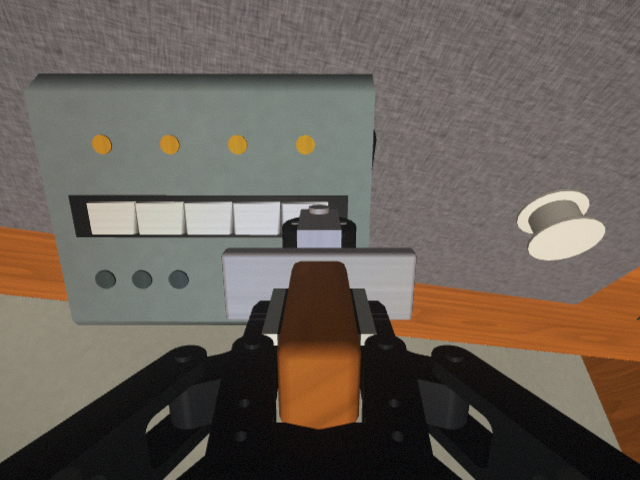

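The bar looks parallel to the strip in all three views. In the wrist view the sections lie along row 218, columns 88–330. I'll cross-check the panel plane and strip line with this image.

```bash
python3 - <<'E'
from pan import *
im,P=cloud('w3')
mk=np.zeros((480,640),np.uint8); cv2.rectangle(mk,(45,100),(360,188),1,-1); cv2.rectangle(mk,(60,242),(210,315),1,-1)
g=(im.max(2).astype(int)-im.min(2)<30)&(mk>0)&~np.isnan(P[...,0])
p=P[g]; 
for _ in range(6):
    c=p.mean(0); nn=np.linalg.svd(p-c,full_matrices=False)[2][2]; r=(p-c)@nn; p=p[abs(r)<max(2*r.std(),.0015)]
nn*=np.sign(nn[2]); print('tilt',np.degrees(np.arccos(nn[2])),'yaw',np.degrees(np.arctan2(-nn[1],-nn[0])),'h of plane rel',((p-O)@n).mean(), 'near strip', np.median(((P-O)@n)[188:193,90:270]),np.median(((P-O)@n)[241:247,90:210]))
w=(im.min(2)>170); w[:195]=0;w[240:]=0;w[:,:80]=0;w[:,282:]=0
v,u=np.nonzero(w); z=np.load('w3.npz'); fx,fy,cx,cy=z['k'];T=z['T']
d=np.stack([(u-cx)/fx,-(v-cy)/fy,-np.ones(len(u))],-1)@T[:3,:3].T;o=T[:3,3]
h=np.median((P[w]-O)@n); print('strip h',h)
q=o+d*((h-(o-O)@n)/(d@n))[:,None]; A=np.stack([(q-O)@yv,(q-O)@xv],1)*1e3
print(cv2.minAreaRect(A.astype(np.float32)),A.min(0),A.max(0))
E
```

```text
tilt 35.11300053880459 yaw 13.897554463920903 h of plane rel 0.00014276868296014998 near strip nan nan
strip h nan
((nan, nan), (0.0, 0.0), 0.0) [nan nan] [nan nan]
```

```bash
python3 - <<'E'
from pan import *
im,P=cloud('w3')
w=(im.min(2)>170); w[:195]=0;w[240:]=0;w[:,:80]=0;w[:,282:]=0
v,u=np.nonzero(w); z=np.load('w3.npz'); fx,fy,cx,cy=z['k'];T=z['T']
d=np.stack([(u-cx)/fx,-(v-cy)/fy,-np.ones(len(u))],-1)@T[:3,:3].T;o=T[:3,3]
h=np.nanmedian((P[w]-O)@n); print('strip h',h)
q=o+d*((h-(o-O)@n)/(d@n))[:,None]; A=np.stack([(q-O)@yv,(q-O)@xv],1)*1e3
print(cv2.minAreaRect(A.astype(np.float32)),A.min(0),A.max(0))
s,_=rep(); p=s['position']
for h in (12,5,0,-2): print(h,((tcp(.086,h/1e3)-p)*100).round(2))
E
```

```text
strip h 0.008576807234643026
((-13.354667663574219, -0.27862548828125), (144.79635620117188, 25.166528701782227), 0.010906723327934742) [-85.75103577 -12.85551149] [59.04593581 12.31783633]
t 6.53 panel y,x,h(rim) [86.94  1.41 50.86] ang err to panel [-0.0006  0.0018 -0.001 ] F panel x,y,n [-2.71 -0.74 -2.62] w 0.023025449812390585
12 [ 2.07  0.42 -3.26]
5 [ 2.46  0.51 -3.84]
0 [ 2.74  0.58 -4.25]
-2 [ 2.85  0.61 -4.41]
```

```bash
python3 - <<'E'
from pan import *
z=np.load('w3.npz'); im=z['im']; fx,fy,cx,cy=z['k'];T=z['T']
for r in (212,222): 
  print(im[r,80:100].sum(1), [int(c) for c in range(100,300) if im[r,c].sum()<im[r,c-4].sum()-60 and im[r,c].sum()<im[r,c+4].sum()-60])
def pr(u,v,h=.0086):
    d=T[:3,:3]@np.array([(u-cx)/fx,-(v-cy)/fy,-1]);o=T[:3,3]; q=o+d*((h-(o-O)@n)/(d@n)); return np.round([(q-O)@yv*1e3,(q-O)@xv*1e3],1)
for u in (88,137,186,234,282,331): print(u,pr(u,218))
print(pr(40,80,0),pr(372,80,0))
cv2.imwrite('pics/w3c.png',cv2.resize(im[190:245,70:350],None,fx=2.8,fy=2.8,interpolation=cv2.INTER_CUBIC))
E
```

```text
[ 95  97 105  88  96 100 100 105 517 574 566 570 574 561 574 573 576 573
 574 578] [134, 135, 136, 182, 183, 184, 185, 231, 232, 233, 280, 281, 282]
[ 93  96 101  95  94 105 106  99  93 143 554 577 572 568 569 578 580 577
 577 578] [134, 135, 136, 137, 183, 184, 185, 231, 232, 233, 234, 279, 280, 287, 288, 289]
88 [-86.7  -0.5]
137 [-49.4  -0.5]
186 [-12.1  -0.4]
234 [24.4 -0.4]
282 [60.9 -0.4]
331 [98.2 -0.4]
[-107.7  -98.8] [126.5 -98.8]
```

View pics/w3c.png

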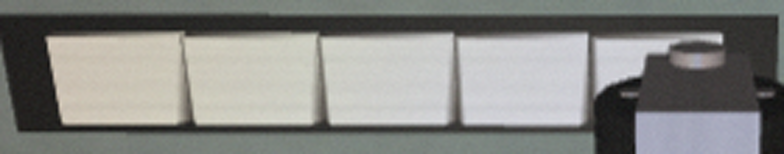

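All three views agree on the plane to within 0.2 mm and on the strip line to within about 0.5 mm. Along the strip, the corrected centre sits about +2.5 mm in my frame. I'll approach to just above the +y end.

>>> drive_tool([
  {"xyz":[0.3,0.1,-0.5],"angular":[0,0,0]},
  {"xyz":[0.8,0.25,-1.3],"angular":[0,0,0]},
  {"xyz":[1.4,0.4,-2.3],"angular":[0,0,0]},
  {"xyz":[1.9,0.55,-3.0],"angular":[0,0,0]},
  {"xyz":[2.02,0.6,-3.26],"angular":[0,0,0]},
  {"xyz":[2.02,0.6,-3.26],"angular":[0,0,0]},
  {"xyz":[2.02,0.6,-3.26],"angular":[0,0,0]},
  {"xyz":[2.02,0.6,-3.26],"angular":[0,0,0]},
])

```text
clock: 7.52
position: [0.5986, 0.017, 0.1667]
orientation: [-0.308, 2.513, 0.097]
wrist_force: [-0.7, 0.0, -4.0]
width: 0.0228
```

```bash
python3 - <<'E'
from pan import *
s,_=rep(); p=s['position']
for h in (8,4,0,-2): print(h,((tcp(.088,h/1e3)-p)*100).round(2))
print('travel',(-.173*yv*100).round(2))
E
```

```text
t 7.53 panel y,x,h(rim) [87.33 -0.22 12.13] ang err to panel [-0.0005  0.002  -0.0001] F panel x,y,n [-2.84  0.21 -2.88] w 0.022763419971449237
8 [ 0.23  0.13 -0.33]
4 [ 0.45  0.18 -0.65]
0 [ 0.68  0.24 -0.98]
-2 [ 0.79  0.26 -1.14]
travel [  4.17 -16.79  -0.  ]
```

>>> drive_tool([
  {"xyz":[0.15,0.1,-0.2],"angular":[0,0,0]},
  {"xyz":[0.28,0.12,-0.4],"angular":[0,0,0]},
  {"xyz":[0.4,0.15,-0.6],"angular":[0,0,0]},
  {"xyz":[0.54,0.19,-0.8],"angular":[0,0,0]},
  {"xyz":[0.68,0.22,-0.98],"angular":[0,0,0]},
  {"xyz":[0.68,0.22,-0.98],"angular":[0,0,0]},
  {"xyz":[0.68,0.22,-0.98],"angular":[0,0,0]},
])

```text
clock: 8.4
position: [0.6055, 0.0191, 0.1573]
orientation: [-0.308, 2.513, 0.097]
wrist_force: [-9.3, -2.9, 7.0]
width: 0.0231
```

```bash
python3 - <<'E'
from pan import *
s,_=rep()
E
```

```text
t 8.4 panel y,x,h(rim) [87.71  0.34  0.28] ang err to panel [-0.0002  0.0022 -0.    ] F panel x,y,n [-3.97 -0.53 11.33] w 0.023141428755640937
```

Contact is firm at about 14 N, near mid-spring. I'll press about 0.8 mm more and start rolling toward the -y end in one pass.

>>> drive_tool([
  {"xyz":[0.02,0,-0.04],"angular":[0,0,0]},
  {"xyz":[0.045,0.01,-0.07],"angular":[0,0,0]},
  {"xyz":[0.117,-0.28,-0.07],"angular":[0,0,0]},
  {"xyz":[0.19,-0.571,-0.07],"angular":[0,0,0]},
  {"xyz":[0.262,-0.862,-0.07],"angular":[0,0,0]},
  {"xyz":[0.334,-1.153,-0.07],"angular":[0,0,0]},
  {"xyz":[0.407,-1.445,-0.07],"angular":[0,0,0]},
  {"xyz":[0.479,-1.736,-0.07],"angular":[0,0,0]},
  {"xyz":[0.551,-2.027,-0.07],"angular":[0,0,0]},
  {"xyz":[0.623,-2.318,-0.07],"angular":[0,0,0]},
  {"xyz":[0.696,-2.609,-0.07],"angular":[0,0,0]},
  {"xyz":[0.768,-2.9,-0.07],"angular":[0,0,0]},
])

```text
clock: 9.9
position: [0.6132, -0.0098, 0.1567]
orientation: [-0.308, 2.512, 0.097]
wrist_force: [-9.0, -1.8, 6.5]
width: 0.0227
```

```bash
python3 - <<'E'
from pan import *
s,_=rep()
E
```

```text
t 9.9 panel y,x,h(rim) [57.79  0.42 -0.5 ] ang err to panel [-0.0004  0.0023 -0.0004] F panel x,y,n [-3.8   0.39 10.64] w 0.022739542209965873
```

>>> drive_tool([
  {"xyz":[0.1,-0.28,-0.05],"angular":[0,0,0]},
  {"xyz":[0.2,-0.57,-0.1],"angular":[0,0,0]},
  {"xyz":[0.28,-0.86,-0.1],"angular":[0,0,0]},
  {"xyz":[0.352,-1.15,-0.1],"angular":[0,0,0]},
  {"xyz":[0.424,-1.441,-0.1],"angular":[0,0,0]},
  {"xyz":[0.497,-1.732,-0.1],"angular":[0,0,0]},
  {"xyz":[0.569,-2.023,-0.1],"angular":[0,0,0]},
  {"xyz":[0.641,-2.315,-0.1],"angular":[0,0,0]},
  {"xyz":[0.714,-2.606,-0.1],"angular":[0,0,0]},
  {"xyz":[0.786,-2.897,-0.1],"angular":[0,0,0]},
  {"xyz":[0.858,-3.188,-0.1],"angular":[0,0,0]},
  {"xyz":[0.93,-3.479,-0.1],"angular":[0,0,0]},
  {"xyz":[1.003,-3.77,-0.1],"angular":[0,0,0]},
  {"xyz":[1.075,-4.061,-0.1],"angular":[0,0,0]},
  {"xyz":[1.147,-4.353,-0.1],"angular":[0,0,0]},
  {"xyz":[1.22,-4.644,-0.1],"angular":[0,0,0]},
  {"xyz":[1.292,-4.935,-0.1],"angular":[0,0,0]},
  {"xyz":[1.364,-5.226,-0.1],"angular":[0,0,0]},
])

```text
clock: 12.15
position: [0.627, -0.0626, 0.156]
orientation: [-0.307, 2.512, 0.096]
wrist_force: [-9.9, -3.3, 8.1]
width: 0.023
```

```bash
python3 - <<'E'
from pan import *
s,_=rep()
E
```

```text
t 12.15 panel y,x,h(rim) [ 3.23  0.48 -1.48] ang err to panel [0.0003 0.0025 0.0003] F panel x,y,n [-3.84 -0.77 12.63] w 0.023016412419710967
```

>>> drive_tool([
  {"xyz":[0.072,-0.291,0],"angular":[0,0,0]},
  {"xyz":[0.145,-0.582,0],"angular":[0,0,0]},
  {"xyz":[0.217,-0.873,0],"angular":[0,0,0]},
  {"xyz":[0.289,-1.164,0],"angular":[0,0,0]},
  {"xyz":[0.362,-1.456,0],"angular":[0,0,0]},
  {"xyz":[0.434,-1.747,0],"angular":[0,0,0]},
  {"xyz":[0.506,-2.038,0],"angular":[0,0,0]},
  {"xyz":[0.578,-2.329,0],"angular":[0,0,0]},
  {"xyz":[0.651,-2.62,0],"angular":[0,0,0]},
  {"xyz":[0.723,-2.911,0],"angular":[0,0,0]},
  {"xyz":[0.795,-3.202,0],"angular":[0,0,0]},
  {"xyz":[0.868,-3.493,0],"angular":[0,0,0]},
  {"xyz":[0.94,-3.784,0],"angular":[0,0,0]},
  {"xyz":[1.012,-4.075,0],"angular":[0,0,0]},
  {"xyz":[1.085,-4.367,0],"angular":[0,0,0]},
  {"xyz":[1.157,-4.658,0],"angular":[0,0,0]},
  {"xyz":[1.229,-4.949,0],"angular":[0,0,0]},
  {"xyz":[1.301,-5.24,0],"angular":[0,0,0]},
])

```text
clock: 14.4
position: [0.6399, -0.1145, 0.1559]
orientation: [-0.308, 2.512, 0.097]
wrist_force: [-10.2, -0.1, 8.2]
width: 0.0233
```

```bash
python3 - <<'E'
from pan import *
s,_=rep(); print(s['q'])
E
```

```text
t 14.4 panel y,x,h(rim) [-50.25   0.48  -1.57] ang err to panel [-0.0005  0.0025 -0.0004] F panel x,y,n [-3.42  2.39 12.44] w 0.023295838981388945
[-0.5857702  -0.38789121 -0.61417551  0.90080099  0.43855488 -0.72924946]
```

>>> drive_tool([
  {"xyz":[0.072,-0.291,0],"angular":[0,0,0]},
  {"xyz":[0.145,-0.582,0],"angular":[0,0,0]},
  {"xyz":[0.217,-0.873,0],"angular":[0,0,0]},
  {"xyz":[0.289,-1.164,0],"angular":[0,0,0]},
  {"xyz":[0.362,-1.456,0],"angular":[0,0,0]},
  {"xyz":[0.434,-1.747,0],"angular":[0,0,0]},
  {"xyz":[0.506,-2.038,0],"angular":[0,0,0]},
  {"xyz":[0.578,-2.329,0],"angular":[0,0,0]},
  {"xyz":[0.651,-2.62,0],"angular":[0,0,0]},
  {"xyz":[0.723,-2.911,0],"angular":[0,0,0]},
  {"xyz":[0.795,-3.202,0],"angular":[0,0,0]},
  {"xyz":[0.84,-3.39,0],"angular":[0,0,0]},
  {"xyz":[0.84,-3.39,0],"angular":[0,0,0]},
  {"xyz":[0.84,-3.39,0],"angular":[0,0,0]},
])

```text
clock: 16.15
position: [0.6485, -0.1495, 0.1562]
orientation: [-0.307, 2.512, 0.094]
wrist_force: [-9.4, -3.0, 7.3]
width: 0.0229
```

```bash
python3 - <<'E'
from pan import *
s,_=rep()
E
```

```text
t 16.15 panel y,x,h(rim) [-86.26   0.52  -1.25] ang err to panel [0.0013 0.0027 0.0009] F panel x,y,n [-3.91 -0.68 11.62] w 0.0228582444746153
```

Now lift square off the face and check the strip.

>>> drive_tool([
  {"xyz":[-0.28,-0.07,0.41],"angular":[0,0,0]},
  {"xyz":[-0.84,-0.21,1.23],"angular":[0,0,0]},
  {"xyz":[-1.95,-0.48,2.87],"angular":[0,0,0]},
  {"xyz":[-3.3,-0.8,4.9],"angular":[0,0,0]},
  {"xyz":[-4.45,-1.1,6.55],"angular":[0,0,0]},
  {"xyz":[-5.6,-1.4,8.2],"angular":[0,0,0]},
  {"xyz":[-5.6,-1.4,8.2],"angular":[0,0,0]},
  {"xyz":[-5.6,-1.4,8.2],"angular":[0,0,0]},
])

```text
clock: 17.15
position: [0.5919, -0.162, 0.2357]
orientation: [-0.307, 2.514, 0.099]
wrist_force: [0.4, -0.2, -5.1]
width: 0.0229
```

```bash
python3 - <<'E'
from pan import *
s,_=rep()
for nm,t in (('side','s5'),('top','t5'),('wrist','w5')):
    a=snap(nm,t); im,P=cloud(t); q=P-O; yy,xx,hh=q@yv,q@xv,q@n
    for i in range(5):
        yc=-.0715+.037*i+.0
        k=(abs(yy-yc)<.013)&(abs(xx)<.008)&(hh<.02)&(hh>-.02); k0=(abs(yy-yc)<.013)&(abs(abs(xx)-.03)<.008)&(hh<.02)&(hh>-.02)
        print(t,i+1,k.sum(),k0.sum(),'mm over face',round((np.nanmedian(hh[k])-np.nanmedian(hh[k0]))*1e3,2) if k.sum()>5 else None)
cv2.imwrite('pics/c5.png',np.hstack([cv2.imread('pics/w5.png')[:,120:520],cv2.resize(cv2.imread('pics/s5.png')[160:360,300:467],(400,480))]))
E
```

```text
t 17.15 panel y,x,h(rim) [-84.78  -1.29  97.06] ang err to panel [-0.0014  0.0005 -0.0003] F panel x,y,n [-2.6  -0.32 -4.35] w 0.022895206732851118
s5 1 84 165 mm over face 3.95
s5 2 47 147 mm over face 3.37
s5 3 0 74 mm over face None
s5 4 5 74 mm over face None
s5 5 16 64 mm over face 2.97
t5 1 80 155 mm over face 3.98
t5 2 84 155 mm over face 3.84
t5 3 81 157 mm over face 3.66
t5 4 81 161 mm over face 3.64
t5 5 82 160 mm over face 3.82
w5 1 293 546 mm over face 4.02
w5 2 520 1022 mm over face 4.04
w5 3 521 1026 mm over face 4.05
w5 4 513 1021 mm over face 3.96
w5 5 504 1016 mm over face 3.89
```

View pics/c5.png

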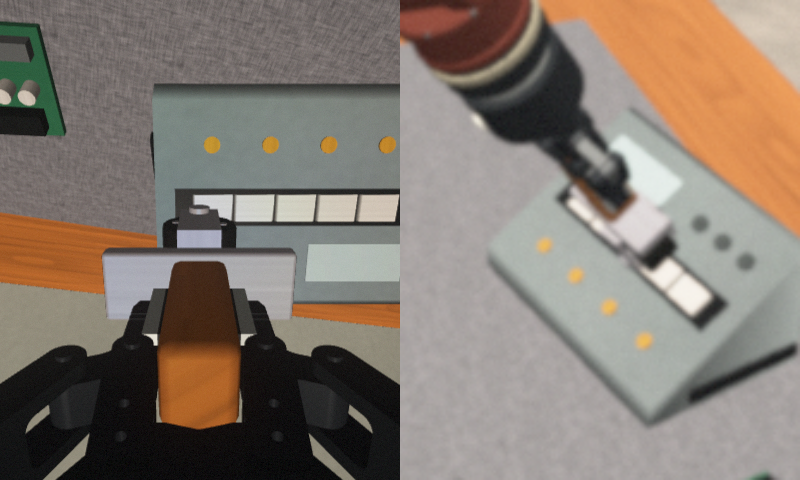

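All five sections now measure 3.6–4.1 mm over the face in the top and wrist views, so the strip is home. Next I'll carry the roller back over the stand.

```bash
python3 - <<'E'
from pan import *
s,Rc=rep(); y=np.radians(3.95)
Rs=np.array([[-np.cos(y),-np.sin(y),0],[-np.sin(y),np.cos(y),0],[0,0,-1]])
print((R.from_matrix(Rs)*Rc.inv()).as_rotvec(), ((np.array([.3928,.3164,.2764])-s['position'])*100).round(2))
E
```

```text
t 17.3 panel y,x,h(rim) [-84.5   -1.41  96.9 ] ang err to panel [-0.0019  0.0001 -0.0007] F panel x,y,n [-2.16  0.93 -2.81] w 0.022847255224537694
[-0.09716208  0.6043744  -0.16916576] [-19.91  47.81   4.09]
```

>>> drive_tool([
  {"xyz":[-1.5,2,1],"angular":[0,0,0]},
  {"xyz":[-3.5,6,2.5],"angular":[0,0,0]},
  {"xyz":[-5,10.5,4.09],"angular":[-0.01,0.06,-0.017]},
  {"xyz":[-6.5,15,4.5],"angular":[-0.019,0.121,-0.034]},
  {"xyz":[-8,19.5,5],"angular":[-0.029,0.181,-0.051]},
  {"xyz":[-9.5,24,5],"angular":[-0.044,0.272,-0.076]},
  {"xyz":[-11,28.5,5],"angular":[-0.058,0.363,-0.102]},
  {"xyz":[-12.5,33,5],"angular":[-0.073,0.453,-0.127]},
  {"xyz":[-14.5,37.5,5],"angular":[-0.087,0.544,-0.152]},
  {"xyz":[-16.5,41.5,5],"angular":[-0.0972,0.6044,-0.1692]},
  {"xyz":[-18.5,45,4.5],"angular":[-0.0972,0.6044,-0.1692]},
  {"xyz":[-19.7,47.4,4.1],"angular":[-0.0972,0.6044,-0.1692]},
  {"xyz":[-19.9,47.8,4.1],"angular":[-0.0972,0.6044,-0.1692]},
  {"xyz":[-19.9,47.8,4.1],"angular":[-0.0972,0.6044,-0.1692]},
  {"xyz":[-19.9,47.8,4.1],"angular":[-0.0972,0.6044,-0.1692]},
  {"xyz":[-19.9,47.8,4.1],"angular":[-0.0972,0.6044,-0.1692]},
])

```text
clock: 19.3
position: [0.3935, 0.3153, 0.2779]
orientation: [-0.107, 3.138, -0.002]
wrist_force: [0.1, -0.4, -4.1]
width: 0.0231
```

```bash
python3 - <<'E'
from pan import *
s=manip.read_state(); print(s['clock'],s['position'],R.from_rotvec(s['orientation']).as_matrix().round(3).tolist())
snap('wrist','w6'); im,P=cloud('w6')
for lo,hi in [(.3,.335),(.245,.27),(.07,.083)]:
    m=(P[...,2]>lo)&(P[...,2]<hi)&(abs(P[...,1]-.316)<.06)&(abs(P[...,0]-.393)<.06); p=P[m]
    if len(p)>20: print(lo,len(p),cv2.minAreaRect((p[:,:2]*1000).astype(np.float32)),np.percentile(p[:,2],[5,50,95]))
E
```

```text
19.3 [0.39347184 0.31526076 0.2778511 ] [[-0.998, -0.068, 0.001], [-0.068, 0.998, -0.001], [-0.001, -0.001, -1.0]]
0.3 23640 ((390.85418701171875, 316.7605895996094), (29.438312530517578, 95.75943756103516), 3.2871854305267334) [0.30610455 0.32912813 0.33423024]
0.245 8640 ((391.9192810058594, 317.02984619140625), (34.50259017944336, 88.50020599365234), 3.851191520690918) [0.25523527 0.2593679  0.26065816]
0.07 1582 ((393.5340576171875, 318.94146728515625), (59.96225357055664, 80.16133880615234), 4.301918029785156) [0.07624794 0.07905715 0.0803249 ]
```

View pics/w6.png

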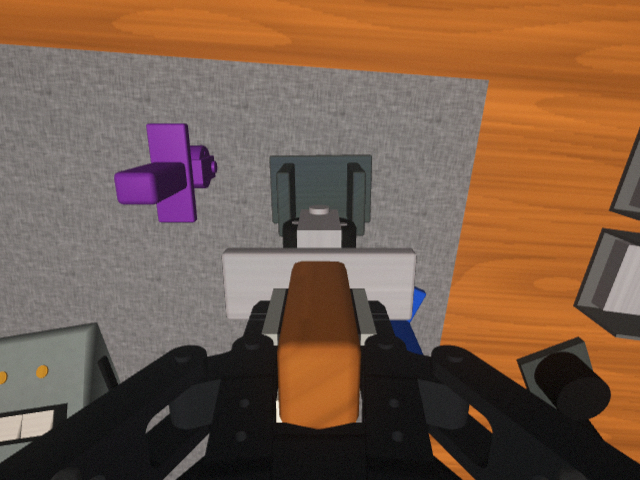

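>>> drive_tool([
  {"xyz":[-0.05,0.13,-0.5],"angular":[0,0,0]},
  {"xyz":[-0.05,0.13,-2.5],"angular":[0,0,0]},
  {"xyz":[-0.05,0.13,-5],"angular":[0,0,0]},
  {"xyz":[-0.05,0.13,-7.5],"angular":[0,0,0]},
  {"xyz":[-0.05,0.13,-10],"angular":[0,0,0]},
  {"xyz":[-0.05,0.13,-12.5],"angular":[0,0,0]},
  {"xyz":[-0.05,0.13,-14.5],"angular":[0,0,0]},
  {"xyz":[-0.05,0.13,-15.8],"angular":[0,0,0]},
  {"xyz":[-0.05,0.13,-16.4],"angular":[0,0,0]},
  {"xyz":[-0.05,0.13,-16.4],"angular":[0,0,0]},
  {"xyz":[-0.05,0.13,-16.4],"angular":[0,0,0]},
])

```text
clock: 20.72
position: [0.393, 0.3173, 0.1146]
orientation: [-0.109, 3.138, -0.001]
wrist_force: [0.5, 0.3, -3.9]
width: 0.0229
```

>>> drive_tool([
  {"xyz":[0,0,-0.2],"angular":[0,0,0]},
  {"xyz":[0,0,-0.4],"angular":[0,0,0]},
  {"xyz":[0,0,-0.55],"angular":[0,0,0]},
  {"xyz":[0,0,-0.65],"angular":[0,0,0]},
  {"xyz":[0,0,-0.65],"angular":[0,0,0]},
  {"xyz":[0,0,-0.65],"angular":[0,0,0]},
])

```text
clock: 21.48
position: [0.3925, 0.3171, 0.1077]
orientation: [-0.109, 3.138, -0.002]
wrist_force: [-4.2, -3.0, 5.6]
width: 0.0233
```

It's seated, with the force reversed to +5.6 N. Now I'll open the gripper and retreat.

>>> drive_tool([
  {"xyz":[0,0,0.05],"angular":[0,0,0]},
  {"xyz":[0,0,0.05],"angular":[0,0,0]},
  {"xyz":[0,0,0.05],"angular":[0,0,0]},
  {"xyz":[0,0,0.05],"angular":[0,0,0]},
  {"xyz":[0,0,0.05],"angular":[0,0,0]},
  {"xyz":[0,0,0.05],"angular":[0,0,0]},
  {"xyz":[0,0,0.05],"angular":[0,0,0]},
  {"xyz":[0,0,0.05],"angular":[0,0,0]},
], claw=1)

```text
clock: 22.48
position: [0.3925, 0.3171, 0.1077]
orientation: [-0.109, 3.139, -0.002]
wrist_force: [0.1, 0.3, 0.2]
width: 0.0852
```

>>> drive_tool([
  {"xyz":[0,0,1],"angular":[0,0,0]},
  {"xyz":[0,0,3],"angular":[0,0,0]},
  {"xyz":[0,0,6],"angular":[0,0,0]},
  {"xyz":[0,0,9],"angular":[0,0,0]},
  {"xyz":[0,0,12],"angular":[0,0,0]},
  {"xyz":[0,0,15],"angular":[0,0,0]},
  {"xyz":[0,0,15],"angular":[0,0,0]},
  {"xyz":[0,0,15],"angular":[0,0,0]},
])

```text
clock: 23.48
position: [0.3925, 0.3171, 0.258]
orientation: [-0.109, 3.138, -0.002]
wrist_force: [0.2, 0.2, -0.3]
width: 0.0856
```

```bash
python3 - <<'E'
from pan import *
s=manip.read_state(); print(s['clock'],s['position'],s['wrist_force'],s['width'])
snap('wrist','w7'); snap('side','s7'); snap('top','t7'); im,P=cloud('w7')
for lo,hi in [(.15,.17),(.083,.096),(.073,.083)]:
    m=(P[...,2]>lo)&(P[...,2]<hi)&(abs(P[...,0]-.393)<.06)&(abs(P[...,1]-.315)<.06); p=P[m]
    if len(p)>20: print(lo,len(p),cv2.minAreaRect((p[:,:2]*1000).astype(np.float32)),np.percentile(p[:,2],[5,50,95]))
im,P=cloud('t7'); q=P-O; yy,xx,hh=q@yv,q@xv,q@n
for i in range(5):
    yc=-.0715+.037*i
    k=(abs(yy-yc)<.013)&(abs(xx)<.008)&(abs(hh)<.02); k0=(abs(yy-yc)<.013)&(abs(abs(xx)-.03)<.008)&(abs(hh)<.02)
    print(i+1,round((np.nanmedian(hh[k])-np.nanmedian(hh[k0]))*1e3,2))
cv2.imwrite('pics/c7.png',np.hstack([cv2.resize(cv2.imread('pics/w7.png'),(400,300)),cv2.resize(cv2.imread('pics/s7.png'),(400,300))]))
E
```

```text
23.475 [0.3925052  0.31714606 0.25802464] [ 0.18969761  0.16716129 -0.26124032] 0.0855734233407963
0.15 1573 ((391.1910400390625, 318.80487060546875), (30.131118774414062, 23.673355102539062), 3.6986441612243652) [0.15526379 0.15892305 0.16024609]
0.083 3034 ((390.99053955078125, 318.8224182128906), (33.52033996582031, 88.0792465209961), 3.964010715484619) [0.08775355 0.08926765 0.09050623]
0.073 850 ((393.4544677734375, 319.4005432128906), (60.01252365112305, 83.72135162353516), 4.552785396575928) [0.07749816 0.07921431 0.08219274]
1 4.43
2 4.12
3 3.92
4 3.89
5 3.93
```

View pics/c7.png

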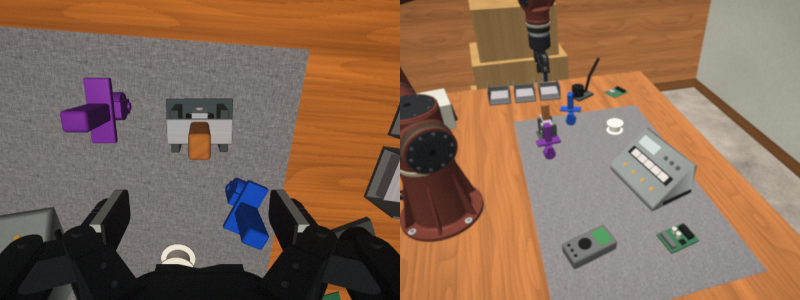

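```bash
python3 -c "
from rig import manip; print(manip.close_job())"
```

```text
the job is handed in; nothing more can be done
None
```

I took the wooden-handled roller from its stand and rolled the strip from its +y end to its -y end in one pass without lifting off. I pressed with about 14–16 N and kept the roller within 0.2° of square to the face. Then I hung it back in the stand, let go and backed off, handing in at about 23.6 s.

- **Strip:** after the pass, all five sections measured 3.6–4.1 mm over the face in the top and wrist views (4 mm is home). In the last top view they measured 3.9–4.4 mm, with section 1 the highest; anything up to 5 mm counts as home.
- **Side view:** the arm hid sections 3 and 4 there, and its few readings of sections 2 and 5 came out low (3.4 and 3.0 mm), so I relied on the other two views.
- **Roller:** it hangs upright and level as it did at the start. The bar top is at about 0.089 m, the handle top at about 0.159 m, and its position is within 1 mm by the wrist camera.
- **Bystanders and gripper:** the meter, spool, board and the blue and purple look-alikes look undisturbed in the last pictures. The gripper is open about 10 cm above the roller with no force on it.
- **Disagreement:** the views differed by up to about 7 mm on where the strip's centre lies along its length. I used a corrected middle value, which put the start and end of the pass about 4–7 mm in from the strip ends.

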